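# Clip the vent filter into its holder and push it home in the port

### The job

Fit the glass-barrelled filter cartridge to the gas holder: with its slim nose towards the port block, press it down sideways into both spring clips while the nose is still clear of the port, then slide it along in the clips until its hex cap sits flush on the port block and lean on it there with 15 to 20 N for half a second to seat the seal. The barrel is glass: feel for the snaps and the end stop, never push harder than 25 N, leave the things standing round it alone, and let go at the end.

Things in the scene. Friction and masses are not known exactly. Their poses are not given: they have to be found in the camera images.
- filter: filter cartridge, 170 mm long, 0.14 kg, lying on the bench, axis 13 mm above it. Origin on its axis at the middle of the barrel, x axis towards the nose. Glass barrel with a white rod inside, 20 mm diameter, x = -62 to +62 mm: grip its middle. Front hex cap (26 mm across flats) x = 62 to 74 mm, then the slim nose. Rear hex cap, longer, blunt: x = -84 to -62 mm. Its roll does not matter.
- filter_nose (a point): rounded tip of the filter's nose, on its axis, 86 mm from the filter's origin; the nose is 9 mm in diameter and stands 12 mm out of the front hex cap. Fully home it is at holder x = 95 mm
- holder: gas holder on a heavy grey plate (66 x 8 mm, x = -84 to 132 mm) that cannot shift. Origin: underside, below the midpoint between the clips; z up, x along the clip axis to the port. A seated filter's axis is at y = 0, z = 50 mm. Press the filter in with its origin at x = -14 to -6 mm (nose clear of the port); fully home its origin is at x = +9 mm. Between the clips only the plate lies below.
- port: aluminium port block on the holder, 34 mm square, face at holder x = 83 mm, centred at z = 50 mm; black valve knob on top up to z = 82 mm. Round hole 11.5 mm wide, 15 mm deep, for the nose. The front hex cap stops rigidly on its face: the seal seats at 8 N on it, beyond the clips' friction; over 25 N breaks the glass. Its origin and axes are the holder's
- clip_front (a point): seated barrel's axis in the clip next to the port (holder x = 38, z = 50 mm). C-shaped steel clip, 12 mm wide along x, opening upward: mouth 27 mm wide at z = 63 mm, narrowing to 15 mm at z = 56 mm. It springs apart as the barrel is pressed down (both clips together about 6 to 12 N), then snaps over it; below is a rigid cradle
- clip_rear (a point): seated barrel's axis in the like clip away from the port (holder x = -38, z = 50 mm); 64 mm are free between the clips for the fingers. Sliding a seated barrel along takes about 2 to 4 N, and up to 10 N while it is also pressed down or lifted: take the load off first
- steel_stand: obstacle: tall fixed steel stand with a measuring head, half a metre high, on the far side of the bench beyond world x = 0.60 m for y from -0.33 to +0.1 m; filter and holder lie on either side in front of it. Pass in front of it with the hand at x = 0.45 m or less, about 0.2 m up
- petri_dish: bystander: glass dish, 71 mm across, 15 mm high, between filter and holder; origin under its centre
- dropper_1: bystander: small amber dropper bottle with black cap, 33 mm across, 85 mm high, near left corner; origin under its centre
- dropper_2: bystander: small amber dropper bottle with white cap, 33 mm across, 85 mm high, far left; origin under its centre
- vial_3: bystander: vial with blue cap, 27 mm across, 58 mm high, near right; origin under its centre
- sample_pot_1: bystander: white sample pot with white lid, 47 mm across, 66 mm high, far right; origin under its centre

How it is judged:
By the outcome, as a careful person would: the job done as asked, in the order asked, and still so for the second after the job is handed in, with the robot touching nothing.
It also fails if it takes over 54 s, if anything falls off the work surface, if the arm or the gripper's body presses on something with over 40 N, if the wrist force passes 120 N, or if a joint passes its speed limit or range.

### The arm

A 6-joint arm with a two-finger parallel gripper is mounted at the origin on a cart in front of the work surface, level with it; the furniture and walls round the work are solid. World frame = base frame: x ahead of the robot, y to its left, z up, the work surface at z = 0. Lengths are in mm, angles in rad, forces in N, time in s.
With the tool pointing down it reaches from about 375 to 750 mm from the base axis. Payload 9 kg.
Tool frame: the origin (TCP) lies midway between the tips of the shut fingers; the grasp point (between the pads) lies 19 mm behind it (bot.pinch_z is the distance from the TCP to the grasp point, in mm); z points along the fingers, y is the direction in which the jaws open and shut (so a half turn about z gives the same grasp; the last joint's range is limited). The gripper opens to 85 mm and grips with 20 to 120 N. Pads are 22 mm wide; open, the fingers measure 114 mm over their backs; the gripper's body (76 mm by 85 mm) begins 54 mm behind the grasp point. The pads swing forward as they close: fully open they stand 13 mm farther back than shut.
Start: joints at [0.964, 0.104, 0.097, 1.564, 0, 1.353], TCP at [227.454, 555.249, 231.331] pointing down, gripper open.
Joint ranges: [-2.99, 2.99], [-0.84, 1.86], [-1.1, 1.16], [-1.84, 2.11], [-1.51, 1.56], [-3.14, 3.14]. Speed limits (rad/s): [2.22, 2.22, 2.57, 3.14, 3.14, 3.14].

### API

Orientations are given as a unit quaternion [w, x, y, z].
In Python, from plant import bot, cams, order gives the robot as it stands.
- The arm moves only by the tool apply_moves, never from a script. Its arguments are lists of equal length, an entry for each row: "dp": the shift along the world's x, y, z in m, a list of three; "dr": the turn, a rotation vector about the world's x, y, z in degrees, a list of three; "gripper": the opening in per cent of the stroke, from 0 (shut) to 100 (fully open). A call has 1 to 12 rows; each row shifts and turns the commanded pose from where the row before left it; what a row does not reach is not made up. A row lasts 1/12 s, in which the tool goes at most 41.7 mm and 7.16 degrees, less where a joint would pass 70% of its speed; a pose out of reach is approached as far as the arm can. A call with a gripper value outside its range is refused whole. The fingers move at their own pace and stop on an object; "force" is the grip in N (left out, the last holds). Time passes only in rows, so rows that do not move let the fingers close. It gives the time, the measured TCP pose, the force and the opening at its end, in the units of the state.
- bot.observe(): the state, without advancing time (a new reading comes with each control period).
- cams.get_image(name): name is "side" or "top"; returns (picture, depth): 420x560x3 uint8, red, green, blue; 420x560 float32, mm along the optical axis (not along the pixel's ray), 0 where there is no reading.
- cams.camera_info(name): a dict with "fov_y" (degrees; the focal length in pixels is half the picture's height over the tangent of half this angle, whatever the lens; pixels are square), "cx", "cy" (the principal point, pixels), "rvec" (rotation vector, rad) and "tvec" (3), from world to camera coordinates, as OpenCV has them. Camera axes: x right, y down, z forward; pixel columns grow to the right and rows downward; lengths in mm; the calibration is good to about 2 mm. A picture is of the moment at which its call begins. camera_info takes no time and is no camera call.
- order.sign_off(): hands the job in, once; it reports no verdict.
Trained networks look in the newest picture that a camera, given by its name, has taken for a name from the list of things; names that differ only in an ending like _2 or _b are one class to them, and where a whole thing is asked for, a point or a joint stands for the part that bears it (a point fixed in the world has none). Each returns a list of dicts, best first, with "score" (0 to 1); they miss things now and then, are a little off and sometimes report something else, mostly with a low value. They report only what shows in the picture. A call takes as long as a camera call.
- cams.cut_out(camera, query): "pixels" (420x560 bool, what is visible of it) and "location" ([row, column] in pixels, amid what is visible of it).
The state is a dict: "time_s": time; "joint_pos": joint angles; "qvel": joint speeds; "tau": joint torques, N m; "eef_pos": TCP position; "orientation": TCP orientation; "ft_force": force on the tool from outside, world axes, zero at the start; "moment": the same for the moment, N m; "opening": opening from 0.0 (shut) to 1.0 (fully open).
Only numpy, scipy, OpenCV 4.12 (cv2) and the standard library are available. Lean on these libraries where they do the work, as an engineer would, in place of code of your own. Each camera call takes 0.05 s, during which the arm holds its last target.

## Working session

There is one attempt and no reset: what is moved stays moved. The work goes in short steps, Python scripts to look and compute and a tool call to move; the robot and the scene stay as the last step left them, time stands still between calls to the robot, and variables do not carry over. Pictures are saved under pics/ and viewed, and the job is handed in when it is done.

Besides the shell and the picture viewer there is one more tool, called after ">>>" as name(argument=value, ...) on one line, values as JSON. apply_moves: Moves the arm, as the interface text tells. Its arguments: {"type":"object","properties":{"dp":{"type":"array"},"dr":{"type":"array"},"gripper":{"type":"array"},"force":{"type":"number"}},"required":["dp","dr","gripper"]}

```bash
mkdir -p pics; ls; cat > h.py <<'E'
import numpy as np, cv2
from plant import bot, cams, order
def K(n):
    i=cams.camera_info(n); f=210/np.tan(np.radians(i['fov_y'])/2)
    R=cv2.Rodrigues(np.array(i['rvec'],float))[0]; return f,i['cx'],i['cy'],R,np.array(i['tvec'],float).ravel()
def pts(n,mask,d):
    f,cx,cy,R,t=K(n); v,u=np.nonzero(mask&(d>0)); z=d[v,u]
    return (np.c_[(u-cx)/f*z,(v-cy)/f*z,z]-t)@R
def ray(n,u,v,z):
    f,cx,cy,R,t=K(n); c=-R.T@t; r=R.T@np.array([(u-cx)/f,(v-cy)/f,1]); return c+r*(z-c[2])/r[2]
def proj(n,P):
    f,cx,cy,R,t=K(n); q=np.atleast_2d(P)@R.T+t; return np.c_[q[:,0]/q[:,2]*f+cx,q[:,1]/q[:,2]*f+cy]
E
python3 - <<'E'
from h import *
o=bot.observe(); print(o)
for n in ('top','side'):
    im,d=cams.get_image(n); cv2.imwrite(f'pics/{n}0.png',im[:,:,::-1]); np.save(f'{n}0.npy',d)
    print(n,cams.camera_info(n), -K(n)[3].T@K(n)[4])
    for q in ('filter','holder','port','petri_dish'):
        for r in cams.cut_out(n,q)[:2]:
            P=pts(n,r['pixels'],d); print(q,round(r['score'],2),r['location'],r['pixels'].sum(),np.median(P,0).round(1) if len(P) else None)
            if len(P): print(np.percentile(P,[2,98],axis=0).round(0).tolist())
            np.save(f'{n}_{q}.npy',r['pixels']) if r is not None else 0
            
E
```

```text
pics
{'time_s': 0.0, 'joint_pos': array([ 9.64303231e-01,  1.04664143e-01,  9.64555704e-02,  1.56389408e+00,
       -3.69301019e-06,  1.35311388e+00]), 'qvel': array([-0.00098181,  0.00130867, -0.00042077,  0.00076419,  0.00041251,
       -0.00072   ]), 'tau': array([-1.27493126e-04, -5.56930697e+01,  5.03649688e+01,  1.72462792e-02,
       -3.12170177e-04, -2.36972545e-05]), 'eef_pos': array([227.24069595, 554.94291632, 230.53536919]), 'orientation': array([-2.59915885e-04,  1.93183051e-01,  9.81162516e-01, -5.99226096e-04]), 'ft_force': array([-0.48467097,  0.25098248, -0.02561263]), 'moment': array([0.01438933, 0.02198939, 0.00142212]), 'opening': 0.9994670876338531}
top {'fov_y': 49.942752760351176, 'cx': 282.39678013860635, 'cy': 205.83533820172866, 'rvec': array([ 2.13138555, -2.13109442,  0.19152084]), 'tvec': array([ -98.82069533,  516.23768411, 1263.22313523])} [ 287.60605179  -93.98476413 1334.33473641]
filter 0.92 [223.1, 216.1] 482 [463.5  98.3  20.5]
[[384.0, 80.0, -3.0], [543.0, 121.0, 30.0]]
holder 0.81 [231.8, 344.0] 1664 [ 438.5 -281.7    8.9]
[[339.0, -318.0, 0.0], 
[... 264 characters left out ...]
05.2  62.7]
[[359.0, 297.0, 2.0], [390.0, 325.0, 88.0]]
side {'fov_y': 42.83832211545897, 'cx': 284.6904575252766, 'cy': 202.0840170948904, 'rvec': array([ 2.18742607, -0.14675075,  0.05548454]), 'tvec': array([-544.23844786,   38.48753033, 1576.93602667])} [  394.37030511 -1320.38764498   940.98487753]
filter 0.59 [180.1, 252.7] 349 [454.   92.1  17.7]
[[381.0, 75.0, 3.0], [536.0, 111.0, 26.0]]
holder 0.62 [263.5, 251.4] 1926 [ 430.  -293.6    8. ]
[[337.0, -323.0, -2.0], [542.0, -242.0, 73.0]]
port 0.66 [252.4, 229.0] 226 [ 366.  -288.3   57.1]
[[338.0, -301.0, -1.0], [380.0, -226.0, 83.0]]
petri_dish 0.91 [214.1, 240.7] 328 [418.5 -59.    4. ]
[[388.0, -103.0, -2.0], [449.0, -33.0, 15.0]]
```

```bash
python3 - <<'E'
import cv2,numpy as np
a=cv2.imread('pics/top0.png');
c1=cv2.resize(a[170:290,180:260],None,fx=5,fy=5,interpolation=cv2.INTER_CUBIC)
c2=cv2.resize(a[170:290,310:380],None,fx=5,fy=5,interpolation=cv2.INTER_CUBIC)
cv2.imwrite('pics/topc.png',np.hstack([c1,c2]))
b=cv2.imread('pics/side0.png')
cv2.imwrite('pics/sidec.png',np.vstack([cv2.resize(b[160:205,180:330],None,fx=5,fy=5,interpolation=cv2.INTER_CUBIC),cv2.resize(b[225:300,180:330],None,fx=5,fy=5,interpolation=cv2.INTER_CUBIC)]))
E
```

```text
(no output)
```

View pics/top0.png

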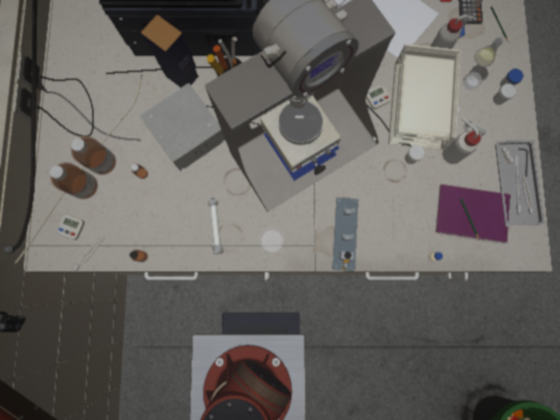

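View pics/side0.png

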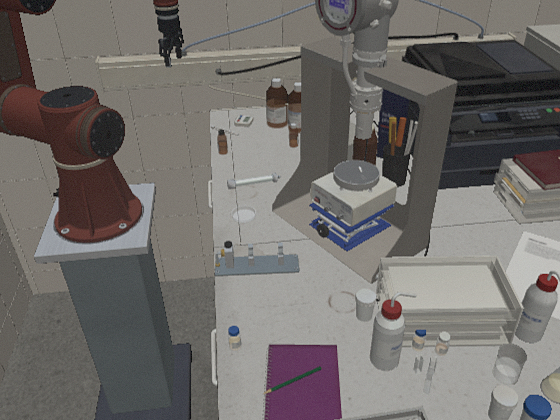

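```bash
sleep 1
```

```text
(no output)
```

View pics/topc.png

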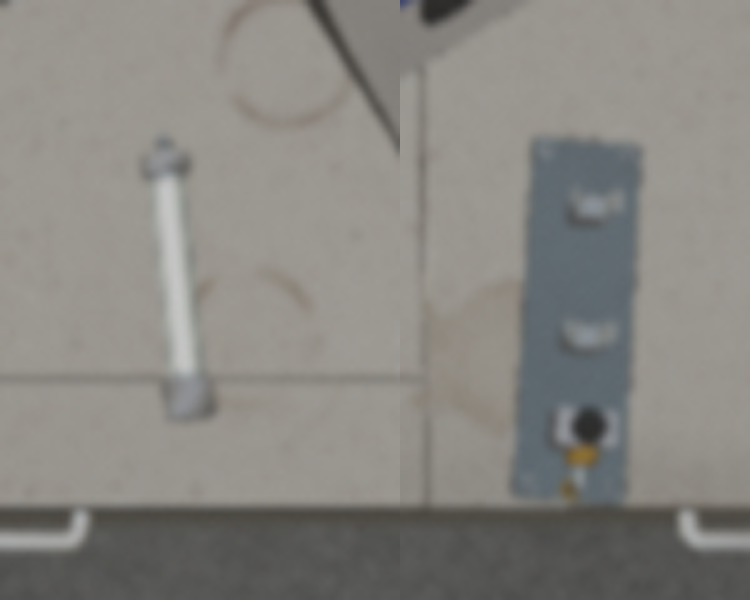

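View pics/sidec.png

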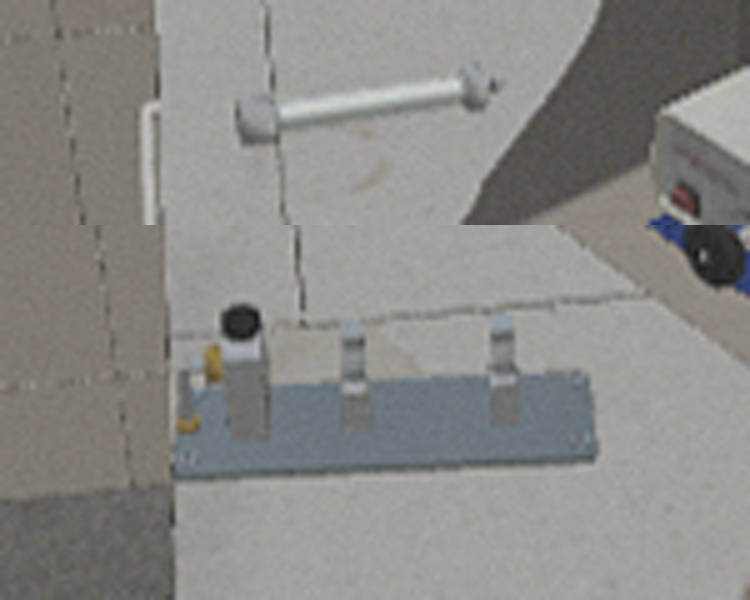

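```bash
cat > fit.py <<'E'
from h import *
from scipy.optimize import minimize
S=6
def box(x0,x1,y0,y1,z0,z1): return np.array([[x,y,z] for x in(x0,x1) for y in(y0,y1) for z in(z0,z1)],float)
def cyl(x0,x1,r,zc=0,n=16):
    a=np.arange(n)*2*np.pi/n; return np.vstack([np.c_[np.full(n,x),r*np.cos(a),zc+r*np.sin(a)] for x in(x0,x1)])
def vcyl(xc,yc,r,z0,z1):
    a=np.arange(16)*2*np.pi/16; return np.vstack([np.c_[xc+r*np.cos(a),yc+r*np.sin(a),np.full(16,z)] for z in(z0,z1)])
FIL=[cyl(-62,62,10),cyl(62,74,14),cyl(-84,-62,14),cyl(74,84,4.5),cyl(74,86,3)]
HOL=[box(-84,132,-33,33,0,8),box(83,117,-17,17,8,67),vcyl(100,0,10,67,82)]
def render(n,parts,p,z0):
    c,s=np.cos(p[2]),np.sin(p[2]); R=np.array([[c,-s,0],[s,c,0],[0,0,1]])
    m=np.zeros((420*S//1,560*S),np.uint8)
    for P in parts:
        q=proj(n,P@R.T+[p[0],p[1],z0]); q=(q+.5)*S-.5
        cv2.fillConvexPoly(m,cv2.convexHull(np.round(q*16).astype(np.int32)),255,shift=4)
    return cv2.resize(m,(560,420),interpolation=cv2.INTER_AREA)/255.
def fit(parts,masks,p0,z0):
    def cost(p):
        e=0
        for n,m in masks.items():
            r=render(n,parts,p,z0); e+=1-np.minimum(r,m).sum()/np.maximum(r,m).sum()
        return e
    r=minimize(cost,p0,method='Nelder-Mead',options=dict(initial_simplex=np.array(p0)+np.array([[0,0,0],[8,0,0],[0,8,0],[0,0,.08]]),xatol=.01,fatol=1e-5,maxiter=150))
    return r.x,r.fun
E
python3 - <<'E'
from fit import *
for nm,parts,p0,z0 in(('filter',FIL,[460,96,-.15],13),('holder',HOL,[455,-280,np.pi],0)):
    M={n:np.load(f'{n}_{nm}.npy').astype(float) for n in('top','side')}
    for k in (['top'],['side'],['top','side']):
        p,f=fit(parts,{n:M[n] for n in k},p0,z0); print(nm,k,p.round(2),np.degrees(p[2]).round(2),round(f,3))
    for n in M:
        im=cv2.imread(f'pics/{n}0.png'); r=render(n,parts,p,z0)
        big=cv2.resize(im,None,fx=5,fy=5,interpolation=cv2.INTER_CUBIC); cs,_=cv2.findContours((cv2.resize(r,None,fx=5,fy=5)>.5).astype(np.uint8),0,2); cv2.drawContours(big,cs,-1,(0,0,255),1)
        ms,_=cv2.findContours((cv2.resize(M[n],None,fx=5,fy=5)>.5).astype(np.uint8),0,2); cv2.drawContours(big,ms,-1,(0,255,0),1)
        c=proj(n,[p[0],p[1],z0])[0]*5; x,y=int(c[0]),int(c[1]); cv2.imwrite(f'pics/fit_{nm}_{n}.png',big[max(0,y-280):y+280,max(0,x-300):x+300][:, :])
E
python3 - <<'E'
import cv2,numpy as np
L=[cv2.resize(cv2.imread(f'pics/fit_{a}_{b}.png'),(400,300)) for a in('filter','holder') for b in('top','side')]
cv2.imwrite('pics/fit.png',np.vstack([np.hstack(L[:2]),np.hstack(L[2:])]))
E
```

```text
filter ['top'] [4.6577e+02 1.0029e+02 1.3000e-01] 7.68 0.159
filter ['side'] [4.6183e+02 9.8280e+01 1.4000e-01] 7.82 0.103
filter ['top', 'side'] [4.633e+02 9.919e+01 1.300e-01] 7.73 0.296
holder ['top'] [ 465.64 -286.2     3.08] 176.4 0.042
holder ['side'] [ 463.42 -286.93    3.07] 175.97 0.14Traceback (most recent call last):
  File "<stdin>", line 5, in <module>
  File "fit.py", line 24, in fit
    r=minimize(cost,p0,method='Nelder-Mead',options=dict(initial_simplex=np.array(p0)+np.array([[0,0,0],[8,0,0],[0,8,0],[0,0,.08]]),xatol=.01,fatol=1e-5,maxiter=150))
    res = _minimize_neldermead(fun, x0, args, callback, bounds=bounds,
                               **options)
    fxcc = func(xcc)
    fx = function(np.copy(x), *(wrapper_args + args))
  File "fit.py", line 22, in cost
    r=render(n,parts,p,z0); e+=1-np.minimum(r,m).sum()/np.maximum(r,m).sum()
  File "fit.py", line 15, in render
    q=proj(n,P@R.T+[p[0],p[1],z0]); q=(q+.5)*S-.5
  File "h.py", line 12, in proj
    f,cx,cy,R,t=K(n); q=np.atleast_2d(P)@R.T+t; return np.c_[q[:,0]/q[:,2]*f+cx,q[:,1]/q[:,2]*f+cy]
                ~^^^
  File "h.py", line 4, in K
    i=cams.camera_info(n); f=210/np.tan(np.radians(i['fov_y'])/2)
ValueError: time passes only in moves, steps and waits
[ WARN:0@0.066] global loadsave.cpp:275 findDecoder imread_('pics/fit_holder_top.png'): can't open/read file: check file path/integrity
Traceback (most recent call last):
cv2.error: OpenCV(4.12.0) /io/opencv/modules/imgproc/src/resize.cpp:4208: error: (-215:Assertion failed) !ssize.empty() in function 'resize'
```

```bash
python3 - <<'E'
s=open('h.py').read()
s=s.replace("""def K(n):
    i=cams.camera_info(n);""","""INF={'top':dict(fov_y=49.942752760351176,cx=282.39678013860635,cy=205.83533820172866,rvec=[2.13138555,-2.13109442,0.19152084],tvec=[-98.82069533,516.23768411,1263.22313523]),
'side':dict(fov_y=42.83832211545897,cx=284.6904575252766,cy=202.0840170948904,rvec=[2.18742607,-0.14675075,0.05548454],tvec=[-544.23844786,38.48753033,1576.93602667])}
def K(n):
    i=INF[n];""")
open('h.py','w').write(s)
E
python3 - <<'E'
from fit import *
for nm,parts,p0,z0 in(('filter',FIL,[460,96,.13],13),('holder',HOL,[455,-280,3.1],0)):
    M={n:np.load(f'{n}_{nm}.npy').astype(float) for n in('top','side')}
    p,f=fit(parts,M,p0,z0); print(nm,p.round(2),np.degrees(p[2]).round(2),round(f,3))
    for n in M:
        im=cv2.imread(f'pics/{n}0.png'); r=render(n,parts,p,z0)
        big=cv2.resize(im,None,fx=5,fy=5,interpolation=cv2.INTER_CUBIC); cs,_=cv2.findContours((cv2.resize(r,None,fx=5,fy=5)>.5).astype(np.uint8),0,2); cv2.drawContours(big,cs,-1,(0,0,255),1)
        ms,_=cv2.findContours((cv2.resize(M[n],None,fx=5,fy=5)>.5).astype(np.uint8),0,2); cv2.drawContours(big,ms,-1,(0,255,0),1)
        c=proj(n,[p[0],p[1],z0])[0]*5; x,y=int(c[0]),int(c[1]); cv2.imwrite(f'pics/fit_{nm}_{n}.png',cv2.resize(big[y-225:y+225,x-300:x+300],(400,300)))
L=[cv2.imread(f'pics/fit_{a}_{b}.png') for a in('filter','holder') for b in('top','side')]
cv2.imwrite('pics/fit.png',np.vstack([np.hstack(L[:2]),np.hstack(L[2:])]))
E
```

```text
filter [4.6286e+02 9.9240e+01 1.4000e-01] 7.83 0.296
holder [ 464.19 -286.42    3.08] 176.27 0.188
```

```bash
sleep 2
```

```text
(no output)
```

View pics/fit.png

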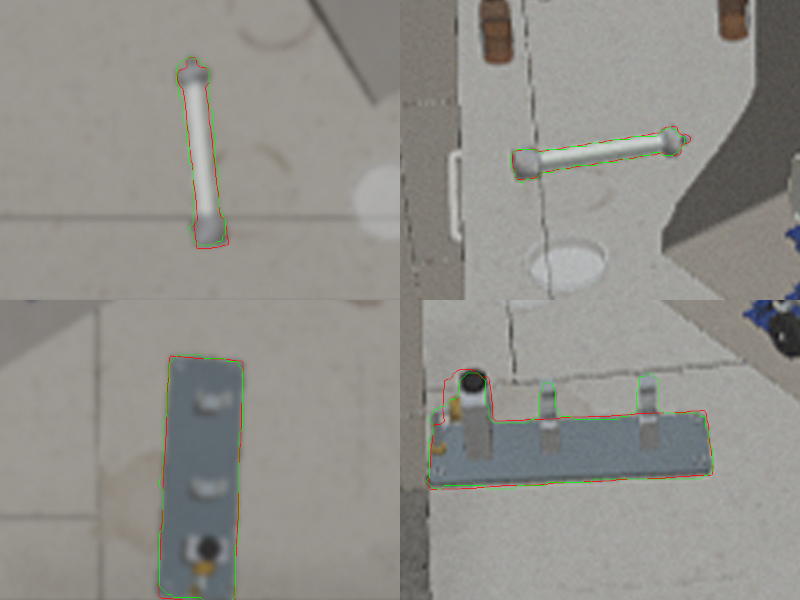

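>>> apply_moves(dp=[[0.0148, -0.0285, 0], [0.0148, -0.0285, 0], [0.0148, -0.0285, 0], [0.0148, -0.0285, 0], [0.0148, -0.0285, 0], [0.0148, -0.0285, 0], [0.0148, -0.0285, 0], [0.0148, -0.0285, 0], [0.0148, -0.0285, 0], [0.0148, -0.0285, 0], [0.0148, -0.0285, 0], [0.0148, -0.0285, 0]], dr=[[0, 0, 1.88], [0, 0, 1.88], [0, 0, 1.88], [0, 0, 1.88], [0, 0, 1.88], [0, 0, 1.88], [0, 0, 1.88], [0, 0, 1.88], [0, 0, 1.88], [0, 0, 1.88], [0, 0, 1.88], [0, 0, 1.88]], gripper=[100, 100, 100, 100, 100, 100, 100, 100, 100, 100, 100, 100], force=50)

```text
time_s: 1.5
eef_pos: [405.6, 211.8, 231.6]
orientation: [0.0, -0.003, 1.0, 0.0]
ft_force: [0.2, -0.1, 0.2]
opening: 1.001
```

>>> apply_moves(dp=[[0.0147, -0.0285, -0.02], [0.0147, -0.0285, -0.03], [0.0147, -0.0285, -0.02], [0.0144, -0.0285, -0.02], [0, 0, -0.02], [0, 0, 0], [0, 0, 0]], dr=[[0, 0, 1.88], [0, 0, 1.88], [0, 0, 1.88], [0, 0, 1.88], [0, 0, 0], [0, 0, 0], [0, 0, 0]], gripper=[100, 100, 100, 100, 100, 100, 100])

```text
time_s: 2.08
eef_pos: [461.9, 100.7, 122.4]
orientation: [-0.001, -0.068, 0.998, 0.0]
ft_force: [0.1, 0.6, 0.4]
opening: 1.004
```

```bash
python3 - <<'E'
from fit import *
for n in('top','side'):
    im,d=cams.get_image(n); cv2.imwrite(f'pics/{n}1.png',im[:,:,::-1])
o=bot.observe(); print(o['eef_pos'],o['orientation'],o['ft_force'],o['joint_pos'])
L=[]
for n in('top','side'):
    im=cv2.imread(f'pics/{n}1.png'); big=cv2.resize(im,None,fx=5,fy=5,interpolation=cv2.INTER_CUBIC)
    c=proj(n,o['eef_pos'])[0]*5+2.5; x,y=map(int,c); cv2.circle(big,(x,y),5,(0,0,255),1)
    L.append(cv2.resize(big[max(0,y-300):y+300,x-200:x+200],(400,600)))
cv2.imwrite('pics/s1.png',np.hstack(L))
E
```

```text
[463.12752166 101.37674541 124.35801314] [ 7.63525068e-04 -6.84490061e-02  9.97654323e-01  3.83016766e-05] [-0.91350772  0.51637134  0.04912449] [-6.15737518e-02 -2.83862554e-01 -4.63431010e-01  1.38972366e+00
  2.74029559e-04 -1.98578725e-01]
```

View pics/s1.png

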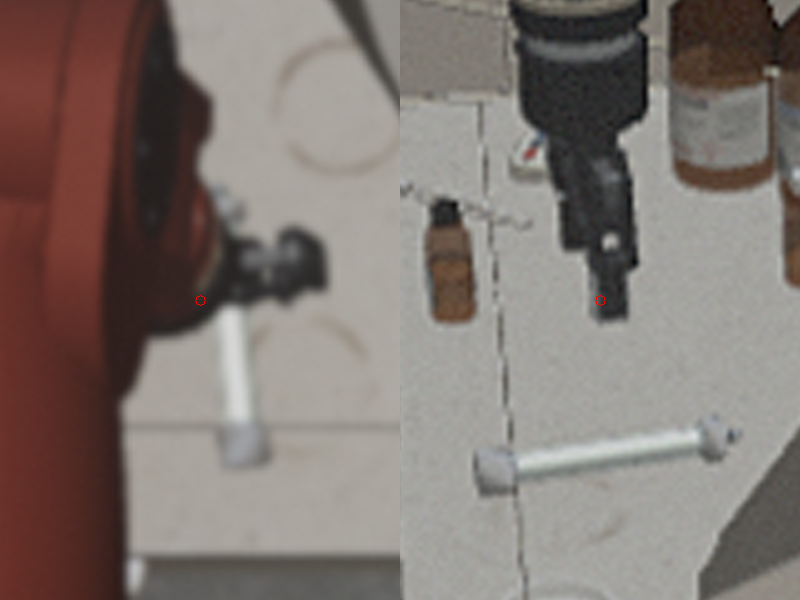

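>>> apply_moves(dp=[[0, -0.001, -0.025], [0, 0, -0.03], [0, 0, -0.025], [0, 0, -0.015], [0, 0, -0.01], [0, 0, 0], [0, 0, 0], [0, 0, 0]], dr=[[0, 0, 0], [0, 0, 0], [0, 0, 0], [0, 0, 0], [0, 0, 0], [0, 0, 0], [0, 0, 0], [0, 0, 0]], gripper=[100, 100, 100, 100, 100, 100, 100, 100])

```text
time_s: 2.85
eef_pos: [464.0, 99.9, 19.7]
orientation: [0.001, -0.068, 0.998, -0.0]
ft_force: [0.5, -0.4, -0.0]
opening: 1.001
```

```bash
python3 - <<'E'
from fit import *
im,d=cams.get_image('side'); cv2.imwrite(f'pics/side2.png',im[:,:,::-1])
o=bot.observe(); print(o['eef_pos'],o['orientation'],o['ft_force'],o['joint_pos'])
n='side'
im=cv2.imread(f'pics/{n}2.png'); big=cv2.resize(im,None,fx=6,fy=6,interpolation=cv2.INTER_CUBIC)
x,y=map(int,proj(n,o['eef_pos'])[0]*6+3); cv2.circle(big,(x,y),5,(0,0,255),1)
cv2.imwrite('pics/s2.png',big[y-300:y+200,x-350:x+350])
E
```

```text
[464.09253668  99.83274237  19.67641661] [ 1.33476152e-03 -6.82282339e-02  9.97668837e-01 -1.33854290e-04] [-0.8129317   0.46414173  0.08791649] [-6.46937943e-02 -2.15127978e-01 -5.98963763e-01  1.18427909e+00
  8.85896826e-05 -2.01256358e-01]
```

View pics/s2.png

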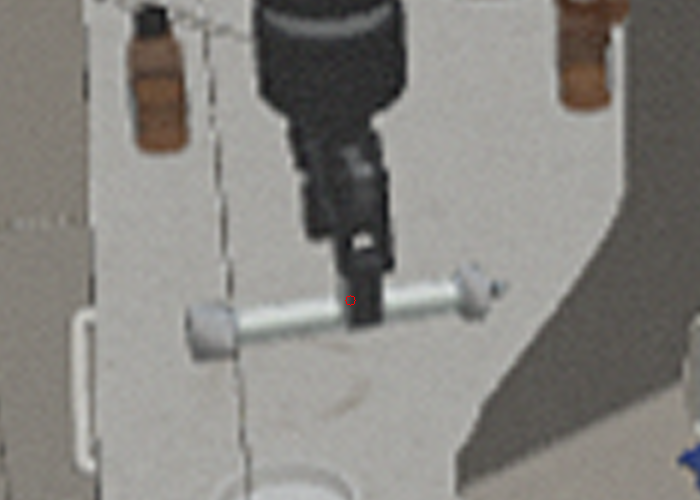

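>>> apply_moves(dp=[[0, 0, -0.008], [0, 0, -0.005], [0, 0, -0.002], [0, 0, 0], [0, 0, 0]], dr=[[0, 0, 0], [0, 0, 0], [0, 0, 0], [0, 0, 0], [0, 0, 0]], gripper=[100, 100, 100, 100, 100])

```text
time_s: 3.32
eef_pos: [462.5, 99.7, 2.6]
orientation: [-0.0, -0.068, 0.998, 0.0]
ft_force: [0.5, -1.0, -0.5]
opening: 1.001
```

>>> apply_moves(dp=[[0, 0, 0.001], [0, 0, 0], [0, 0, 0], [0, 0, 0], [0, 0, 0], [0, 0, 0], [0, 0, 0], [0, 0, 0], [0, 0, 0], [0, 0, 0]], dr=[[0, 0, 0], [0, 0, 0], [0, 0, 0], [0, 0, 0], [0, 0, 0], [0, 0, 0], [0, 0, 0], [0, 0, 0], [0, 0, 0], [0, 0, 0]], gripper=[10, 10, 10, 10, 10, 10, 10, 10, 10, 10], force=50)

```text
time_s: 4.15
eef_pos: [463.0, 99.7, 4.1]
orientation: [0.0, -0.068, 0.998, 0.0]
ft_force: [-0.9, 0.8, 5.1]
opening: 0.209
```

>>> apply_moves(dp=[[0, 0, 0.003], [0, 0, 0.01], [0, 0, 0.02], [0, 0, 0.025], [0, 0, 0.025], [0, 0, 0.025], [0, 0, 0.025], [0, 0, 0.025], [0, 0, 0.02], [0, 0, 0.01], [0, 0, 0], [0, 0, 0]], dr=[[0, 0, 0], [0, 0, 0], [0, 0, 0], [0, 0, 0], [0, 0, 0], [0, 0, 0], [0, 0, 0], [0, 0, 0], [0, 0, 0], [0, 0, 0], [0, 0, 0], [0, 0, 0]], gripper=[10, 10, 10, 10, 10, 10, 10, 10, 10, 10, 10, 10])

```text
time_s: 5.15
eef_pos: [462.8, 99.7, 191.5]
orientation: [-0.0, -0.068, 0.998, 0.0]
ft_force: [0.4, 0.6, -1.8]
opening: 0.21
```

>>> apply_moves(dp=[[-0.012, 0, 0], [-0.012, 0, 0], [-0.01, -0.012, 0], [0, -0.015, 0], [0, -0.015, 0], [0, -0.015, 0], [0, -0.015, 0], [0, -0.015, 0], [0, -0.015, 0], [0, -0.015, 0], [0, -0.015, 0], [0, -0.015, 0]], dr=[[0, 0, -6.8], [0, 0, -6.8], [0, 0, -6.8], [0, 0, -6.8], [0, 0, -6.8], [0, 0, -6.8], [0, 0, -6.8], [0, 0, -6.8], [0, 0, -6.8], [0, 0, -6.8], [0, 0, -6.8], [0, 0, -6.8]], gripper=[10, 10, 10, 10, 10, 10, 10, 10, 10, 10, 10, 10])

```text
time_s: 6.15
eef_pos: [427.9, -47.7, 189.9]
orientation: [-0.001, 0.603, 0.798, -0.0]
ft_force: [0.3, 0.9, -1.8]
opening: 0.213
```

>>> apply_moves(dp=[[0, -0.015, 0], [0, -0.015, 0], [0, -0.015, 0], [0, -0.015, 0], [0, -0.015, 0], [0, -0.015, 0], [0, -0.015, 0], [0, -0.015, 0], [0, -0.015, 0], [0, -0.015, 0], [0, -0.015, 0], [0, -0.015, 0]], dr=[[0, 0, -6.8], [0, 0, -6.8], [0, 0, -6.8], [0, 0, -6.8], [0, 0, -6.8], [0, 0, -6.8], [0, 0, -6.8], [0, 0, -6.8], [0, 0, -6.8], [0, 0, -6.8], [0, 0, -6.8], [0, 0, -6.8]], gripper=[10, 10, 10, 10, 10, 10, 10, 10, 10, 10, 10, 10])

```text
time_s: 7.15
eef_pos: [428.0, -227.4, 189.7]
orientation: [-0.001, 0.978, 0.21, -0.001]
ft_force: [-0.2, -0.4, -2.0]
opening: 0.213
```

>>> apply_moves(dp=[[0, -0.015, 0], [0, -0.015, 0], [0, -0.015, 0], [0, -0.014, 0], [0, 0, 0], [0, 0, 0]], dr=[[0, 0, -6.8], [0, 0, -6.8], [0, 0, -6.8], [0, 0, -6.8], [0, 0, 0], [0, 0, 0]], gripper=[10, 10, 10, 10, 10, 10])

```text
time_s: 7.65
eef_pos: [428.0, -285.8, 190.0]
orientation: [-0.001, 1.0, -0.022, -0.001]
ft_force: [0.5, -0.3, -0.5]
opening: 0.212
```

```bash
cat > look.py <<'E'
from fit import *
import sys
k=sys.argv[1]; o=bot.observe(); L=[]
q=o['orientation']; a=2*np.degrees(np.arctan2(q[2],q[1]))-90
print(o['eef_pos'],'tooly',a%360,q.round(4),o['ft_force'].round(2),o['joint_pos'].round(3))
for n in('top','side'):
    im,d=cams.get_image(n); cv2.imwrite(f'pics/{n}{k}.png',im[:,:,::-1]); np.save(f'{n}{k}_d.npy',d)
    big=cv2.resize(im[:,:,::-1],None,fx=5,fy=5,interpolation=cv2.INTER_CUBIC)
    x,y=map(int,proj(n,o['eef_pos'])[0]*5+2.5); cv2.circle(big,(x,y),5,(0,0,255),1)
    L.append(cv2.resize(big[y-300:y+300,x-200:x+200] if n=='top' else big[y-250:y+250,x-200:x+200],(400,600 if n=='top' else 500)))
    if n=='side': L[-1]=cv2.copyMakeBorder(L[-1],0,100,0,0,0)
cv2.imwrite(f'pics/s{k}.png',np.hstack(L))
E
python3 look.py 3
```

```text
[ 428.03444568 -285.82589309  190.009314  ] tooly 267.4958728462848 [-0.0012  0.9998 -0.0219 -0.0011] [ 0.55 -0.29 -0.55] [-0.843 -0.157 -0.235  1.496  0.     2.342]
```

View pics/s3.png

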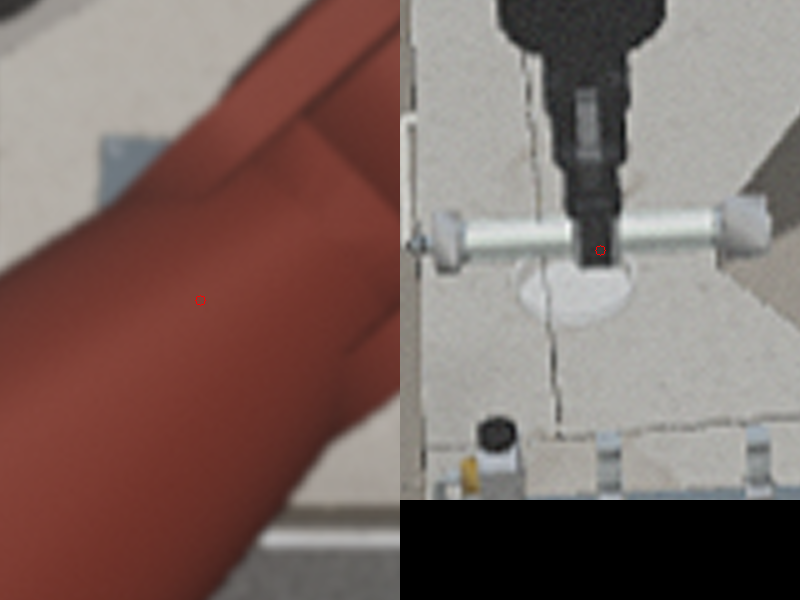

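```bash
cat > hand.py <<'E'
from fit import *
import sys
k=sys.argv[1]
def run(k,y,z,yaw):
    r=cams.cut_out('side','filter'); 
    for c in r[:2]: print(c['score'],c['location'],c['pixels'].sum())
    m=r[0]['pixels'].astype(np.float32)
    # fill finger gap: horizontally close
    im=cv2.imread(f'pics/side{k}.png')
    def cost(p):
        rr=render('side',FIL,[p[0],y,np.radians(p[2])],p[1])
        ok=np.ones_like(rr); c=int(proj('side',[p[0],y,p[1]])[0][0]); ok[:,c-9:c+9]=0
        return 1-(np.minimum(rr,m)*ok).sum()/(np.maximum(rr,m)*ok).sum()
    p0=np.array([427,z,yaw]) if len(sys.argv)<6 else np.array([float(sys.argv[5]),z,yaw])
    s=minimize(cost,p0,method='Nelder-Mead',options=dict(initial_simplex=p0+np.array([[0,0,0],[8,0,0],[0,6,0],[0,0,4]]),maxiter=120))
    print(s.x,s.fun)
    big=cv2.resize(im,None,fx=5,fy=5,interpolation=cv2.INTER_CUBIC)
    for mm,c in((render('side',FIL,[s.x[0],y,np.radians(s.x[2])],s.x[1]),(0,0,255)),(m,(0,255,0))):
        cs,_=cv2.findContours((cv2.resize(mm.astype(np.float32),None,fx=5,fy=5)>.5).astype(np.uint8),0,2); cv2.drawContours(big,cs,-1,c,1)
    x,yy=map(int,proj('side',[s.x[0],y,z])[0]*5); cv2.imwrite(f'pics/hand{k}.png',big[yy-150:yy+250,x-300:x+300])
run(k,float(sys.argv[2]),float(sys.argv[3]),float(sys.argv[4]))
E
python3 hand.py 3 -285.8 199 177.5
```

```text
0.92 [204.9, 254.0] 610
0.24 [304.8, 366.2] 545
[423.42558585 198.08217078 176.81610806] 0.10883761746316134
```

View pics/hand3.png

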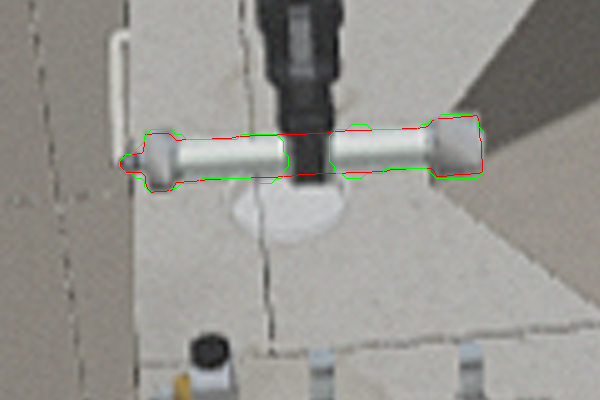

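>>> apply_moves(dp=[[0.012, -0.001, 0], [0.015, 0, 0], [0.015, 0, 0], [0.008, 0, 0], [0, 0, -0.02], [0, 0, -0.025], [0, 0, -0.025], [0, 0, -0.02], [0, 0, -0.01], [0, 0, 0], [0, 0, 0], [0, 0, 0]], dr=[[0, 0, -1.2], [0, 0, 0], [0, 0, 0], [0, 0, 0], [0, 0, 0], [0, 0, 0], [0, 0, 0], [0, 0, 0], [0, 0, 0], [0, 0, 0], [0, 0, 0], [0, 0, 0]], gripper=[10, 10, 10, 10, 10, 10, 10, 10, 10, 10, 10, 10])

```text
time_s: 8.8
eef_pos: [479.5, -287.8, 93.5]
orientation: [0.001, 0.999, -0.033, 0.001]
ft_force: [-0.6, -0.8, -1.4]
opening: 0.213
```

```bash
python3 look.py 4; python3 hand.py 4 -287 98 176.3 474
```

```text
[ 479.45617455 -287.78366225   93.53736428] tooly 266.2324952691873 [ 8.000e-04  9.995e-01 -3.290e-02  8.000e-04] [-0.61 -0.83 -1.41] [-7.740e-01 -2.000e-03 -2.620e-01  1.308e+00 -0.000e+00  2.433e+00]Traceback (most recent call last):
  File "hand.py", line 21, in <module>
    run(k,float(sys.argv[2]),float(sys.argv[3]),float(sys.argv[4]))
    ~~~^^^^^^^^^^^^^^^^^^^^^^^^^^^^^^^^^^^^^^^^^^^^^^^^^^^^^^^^^^^^
  File "hand.py", line 7, in run
    m=r[0]['pixels'].astype(np.float32)
      ~^^^
IndexError: list index out of range
```

View pics/top4.png

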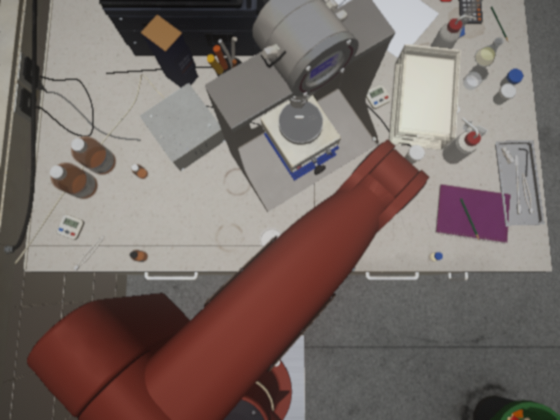

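```bash
python3 - <<'E'
import cv2
b=cv2.imread('pics/side4.png'); cv2.imwrite('pics/side4c.png',cv2.resize(b[200:290,200:330],None,fx=6,fy=6,interpolation=cv2.INTER_CUBIC))
E
```

```text
(no output)
```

View pics/side4c.png

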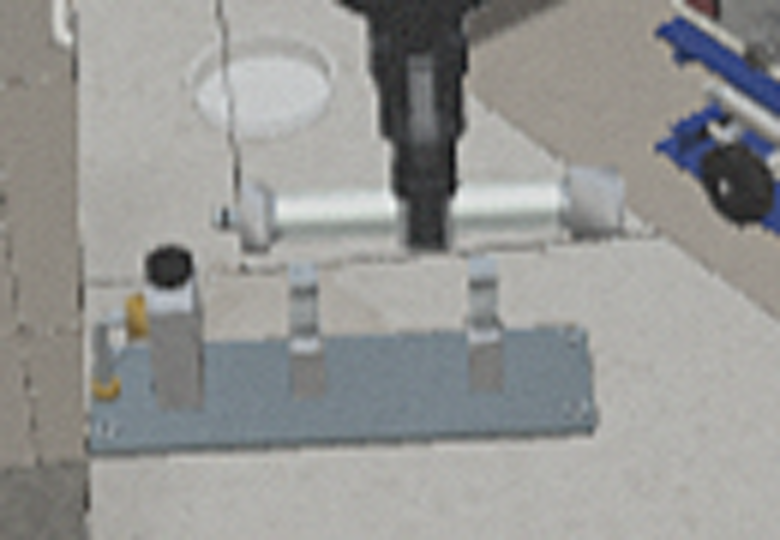

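>>> apply_moves(dp=[[-0.0015, 0.0007, -0.01], [0, 0, -0.01], [0, 0, -0.007], [0, 0, 0], [0, 0, 0], [0, 0, 0]], dr=[[0, 0, 0], [0, 0, 0], [0, 0, 0], [0, 0, 0], [0, 0, 0], [0, 0, 0]], gripper=[10, 10, 10, 10, 10, 10])

```text
time_s: 9.45
eef_pos: [477.3, -286.6, 64.8]
orientation: [-0.0, 0.999, -0.033, -0.0]
ft_force: [-0.7, 0.6, -0.9]
opening: 0.209
```

```bash
python3 - <<'E'
from h import *
im,d=cams.get_image('side'); cv2.imwrite('pics/side5.png',im[:,:,::-1])
cv2.imwrite('pics/side5c.png',cv2.resize(im[210:290,200:330,::-1],None,fx=6,fy=6,interpolation=cv2.INTER_CUBIC))
o=bot.observe(); print(o['eef_pos'],o['ft_force'],o['moment'])
E
```

```text
[ 477.43526497 -286.72254916   65.12540124] [ 1.1233993  -0.81404865 -1.33952517] [-0.03598742  0.03217339 -0.00223544]
```

View pics/side5c.png

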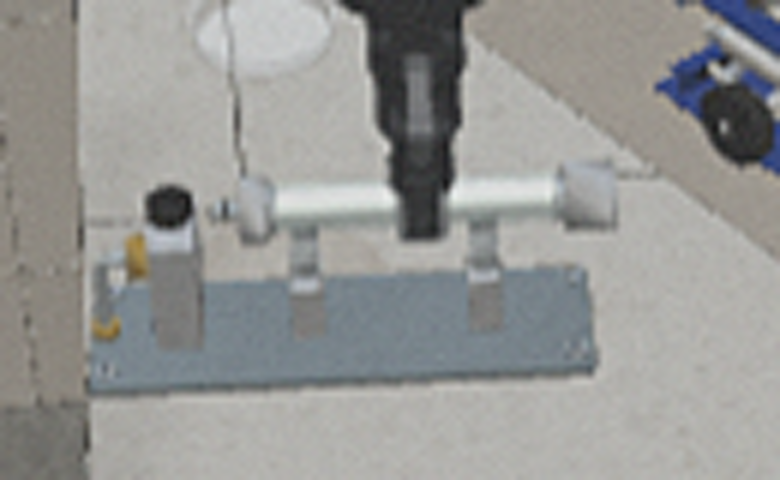

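>>> apply_moves(dp=[[0, 0, -0.002], [0, 0, -0.002], [0, 0, -0.002], [0, 0, 0]], dr=[[0, 0, 0], [0, 0, 0], [0, 0, 0], [0, 0, 0]], gripper=[10, 10, 10, 10])

```text
time_s: 9.83
eef_pos: [477.1, -286.4, 58.4]
orientation: [-0.0, 0.999, -0.033, -0.0]
ft_force: [-1.0, -0.4, -2.1]
opening: 0.211
```

>>> apply_moves(dp=[[0, 0, -0.001], [0, 0, -0.001], [0, 0, 0]], dr=[[0, 0, 0], [0, 0, 0], [0, 0, 0]], gripper=[10, 10, 10])

```text
time_s: 10.08
eef_pos: [477.2, -286.5, 56.7]
orientation: [-0.0, 0.999, -0.033, -0.0]
ft_force: [-0.0, 0.5, -1.4]
opening: 0.213
```

>>> apply_moves(dp=[[0, 0, -0.001], [0, 0, -0.001], [0, 0, 0]], dr=[[0, 0, 0], [0, 0, 0], [0, 0, 0]], gripper=[10, 10, 10])

```text
time_s: 10.33
eef_pos: [477.4, -286.6, 54.8]
orientation: [0.0, 0.999, -0.033, 0.0]
ft_force: [-0.6, 0.7, -1.7]
opening: 0.206
```

>>> apply_moves(dp=[[0, 0, -0.001], [0, 0, -0.001], [0, 0, 0]], dr=[[0, 0, 0], [0, 0, 0], [0, 0, 0]], gripper=[10, 10, 10])

```text
time_s: 10.58
eef_pos: [477.6, -286.8, 53.3]
orientation: [0.0, 0.999, -0.033, 0.0]
ft_force: [0.7, 0.5, 2.6]
opening: 0.208
```

>>> apply_moves(dp=[[0, 0, -0.001], [0, 0, 0]], dr=[[0, 0, 0], [0, 0, 0]], gripper=[10, 10])

```text
time_s: 10.75
eef_pos: [477.7, -286.8, 52.3]
orientation: [0.0, 0.999, -0.033, 0.0]
ft_force: [-0.3, 2.0, 4.2]
opening: 0.212
```

>>> apply_moves(dp=[[0, 0, -0.001], [0, 0, 0]], dr=[[0, 0, 0], [0, 0, 0]], gripper=[10, 10])

```text
time_s: 10.92
eef_pos: [477.7, -286.8, 51.4]
orientation: [0.0, 0.999, -0.033, 0.0]
ft_force: [1.3, 1.4, 5.3]
opening: 0.213
```

>>> apply_moves(dp=[[0, 0, -0.001], [0, 0, 0]], dr=[[0, 0, 0], [0, 0, 0]], gripper=[10, 10])

```text
time_s: 11.08
eef_pos: [477.8, -286.9, 50.5]
orientation: [0.0, 0.999, -0.033, 0.001]
ft_force: [1.7, 1.8, 5.1]
opening: 0.212
```

>>> apply_moves(dp=[[0, 0.0003, -0.001], [0, 0, 0]], dr=[[0, 0, 0], [0, 0, 0]], gripper=[10, 10])

```text
time_s: 11.25
eef_pos: [477.9, -286.7, 49.5]
orientation: [0.0, 0.999, -0.033, 0.001]
ft_force: [1.0, -0.1, 5.1]
opening: 0.212
```

>>> apply_moves(dp=[[0, 0, -0.001], [0, 0, 0]], dr=[[0, 0, 0], [0, 0, 0]], gripper=[10, 10])

```text
time_s: 11.42
eef_pos: [477.8, -286.7, 48.5]
orientation: [0.0, 0.999, -0.033, 0.001]
ft_force: [1.4, 1.0, 4.4]
opening: 0.214
```

>>> apply_moves(dp=[[0, 0, -0.001], [0, 0, 0]], dr=[[0, 0, 0], [0, 0, 0]], gripper=[10, 10])

```text
time_s: 11.58
eef_pos: [477.8, -286.6, 47.3]
orientation: [0.0, 0.999, -0.033, 0.001]
ft_force: [1.8, 0.1, 3.8]
opening: 0.208
```

>>> apply_moves(dp=[[0, 0, -0.001], [0, 0, 0]], dr=[[0, 0, 0], [0, 0, 0]], gripper=[10, 10])

```text
time_s: 11.75
eef_pos: [477.7, -286.5, 46.0]
orientation: [0.0, 0.999, -0.033, 0.0]
ft_force: [1.9, -0.8, 3.7]
opening: 0.21
```

>>> apply_moves(dp=[[0, 0, -0.001], [0, 0, 0]], dr=[[0, 0, 0], [0, 0, 0]], gripper=[10, 10])

```text
time_s: 11.92
eef_pos: [477.4, -286.4, 44.6]
orientation: [0.0, 0.999, -0.033, 0.0]
ft_force: [2.9, 0.0, 0.8]
opening: 0.209
```

>>> apply_moves(dp=[[0, 0, -0.001], [0, 0, 0]], dr=[[0, 0, 0], [0, 0, 0]], gripper=[10, 10])

```text
time_s: 12.08
eef_pos: [477.1, -286.2, 43.3]
orientation: [-0.0, 0.999, -0.033, -0.0]
ft_force: [2.8, -2.3, -1.1]
opening: 0.208
```

>>> apply_moves(dp=[[0, 0, -0.001], [0, 0, 0]], dr=[[0, 0, 0], [0, 0, 0]], gripper=[10, 10])

```text
time_s: 12.25
eef_pos: [476.9, -286.1, 42.2]
orientation: [-0.0, 0.999, -0.033, -0.0]
ft_force: [2.4, -2.0, -3.8]
opening: 0.212
```

>>> apply_moves(dp=[[0, 0, -0.001], [0, 0, 0]], dr=[[0, 0, 0], [0, 0, 0]], gripper=[10, 10])

```text
time_s: 12.42
eef_pos: [476.9, -286.2, 41.4]
orientation: [-0.0, 0.999, -0.033, -0.0]
ft_force: [-0.1, -1.8, -3.3]
opening: 0.215
```

```bash
python3 - <<'E'
from h import *
im,d=cams.get_image('side'); cv2.imwrite('pics/side6.png',im[:,:,::-1])
cv2.imwrite('pics/side6c.png',cv2.resize(im[210:290,200:330,::-1],None,fx=6,fy=6,interpolation=cv2.INTER_CUBIC))
o=bot.observe(); print(o['eef_pos'],o['ft_force'],o['moment'])
E
```

```text
[ 476.8442698  -286.14535627   41.34579004] [ 0.13665093 -2.14727844 -3.76740133] [-0.40018933 -0.06292419 -0.02463701]
```

View pics/side6c.png

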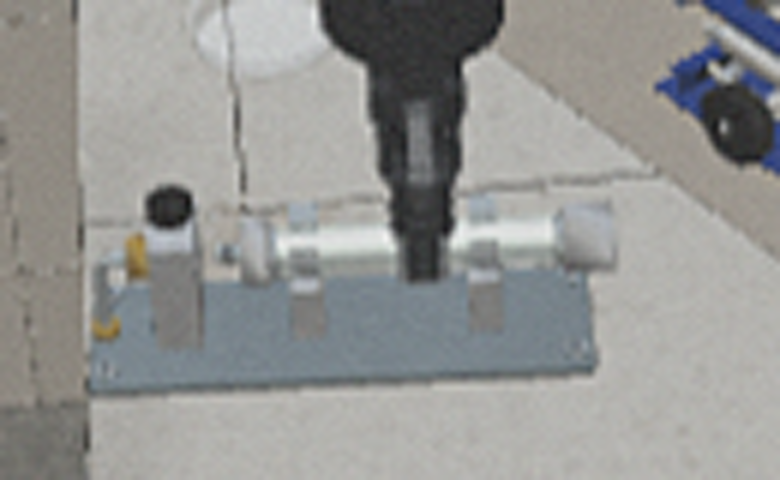

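>>> apply_moves(dp=[[0, 0.0003, -0.0005], [0, 0, 0]], dr=[[0, 0, 0], [0, 0, 0]], gripper=[10, 10])

```text
time_s: 12.63
eef_pos: [476.9, -286.1, 41.3]
orientation: [0.0, 0.999, -0.033, -0.0]
ft_force: [-2.0, -2.6, -1.9]
opening: 0.209
```

>>> apply_moves(dp=[[0, 0, -0.0005], [0, 0, 0]], dr=[[0, 0, 0], [0, 0, 0]], gripper=[10, 10])

```text
time_s: 12.8
eef_pos: [477.1, -286.2, 41.1]
orientation: [0.0, 0.999, -0.033, -0.0]
ft_force: [-3.0, -2.6, 0.9]
opening: 0.212
```

>>> apply_moves(dp=[[0, 0, -0.0005], [0, 0, 0]], dr=[[0, 0, 0], [0, 0, 0]], gripper=[10, 10])

```text
time_s: 12.97
eef_pos: [477.2, -286.3, 40.9]
orientation: [0.0, 0.999, -0.033, -0.0]
ft_force: [-5.0, -2.5, 5.2]
opening: 0.211
```

>>> apply_moves(dp=[[0, -0.0003, 0.0004], [0, 0, 0.0003], [0, 0, 0]], dr=[[0, 0, 0], [0, 0, 0], [0, 0, 0]], gripper=[10, 10, 10])

```text
time_s: 13.22
eef_pos: [477.2, -286.3, 41.0]
orientation: [0.0, 0.999, -0.033, -0.0]
ft_force: [-3.0, -2.2, 2.0]
opening: 0.214
```

>>> apply_moves(dp=[[-0.001, 0, 0], [-0.001, 0, 0], [0, 0, 0]], dr=[[0, 0, 0], [0, 0, 0], [0, 0, 0]], gripper=[10, 10, 10])

```text
time_s: 13.47
eef_pos: [475.9, -286.2, 41.2]
orientation: [0.0, 0.999, -0.033, 0.001]
ft_force: [3.1, -1.1, -2.0]
opening: 0.207
```

>>> apply_moves(dp=[[-0.001, 0, 0], [-0.001, 0.0001, 0], [-0.001, 0, 0], [-0.001, 0.0001, 0], [0, 0, 0]], dr=[[0, 0, 0], [0, 0, 0], [0, 0, 0], [0, 0, 0], [0, 0, 0]], gripper=[10, 10, 10, 10, 10])

```text
time_s: 13.88
eef_pos: [471.1, -285.9, 41.1]
orientation: [-0.0, 0.999, -0.033, -0.0]
ft_force: [2.6, -0.8, 0.1]
opening: 0.212
```

>>> apply_moves(dp=[[-0.001, 0, 0], [-0.001, 0.0001, 0], [0, 0, 0]], dr=[[0, 0, 0], [0, 0, 0], [0, 0, 0]], gripper=[10, 10, 10])

```text
time_s: 14.13
eef_pos: [469.1, -285.8, 41.1]
orientation: [-0.0, 0.999, -0.033, -0.0]
ft_force: [4.0, 0.9, 0.3]
opening: 0.21
```

```bash
python3 - <<'E'
from h import *
im,d=cams.get_image('side'); cv2.imwrite('pics/side7.png',im[:,:,::-1])
cv2.imwrite('pics/side7c.png',cv2.resize(im[210:290,200:330,::-1],None,fx=6,fy=6,interpolation=cv2.INTER_CUBIC))
o=bot.observe(); print(o['eef_pos'],o['ft_force'],o['moment'])
E
```

```text
[ 469.1180476  -285.82945983   41.05059435] [1.89205981 0.28307756 0.94660042] [ 0.08172338 -0.47170784 -0.1243605 ]
```

View pics/side7c.png

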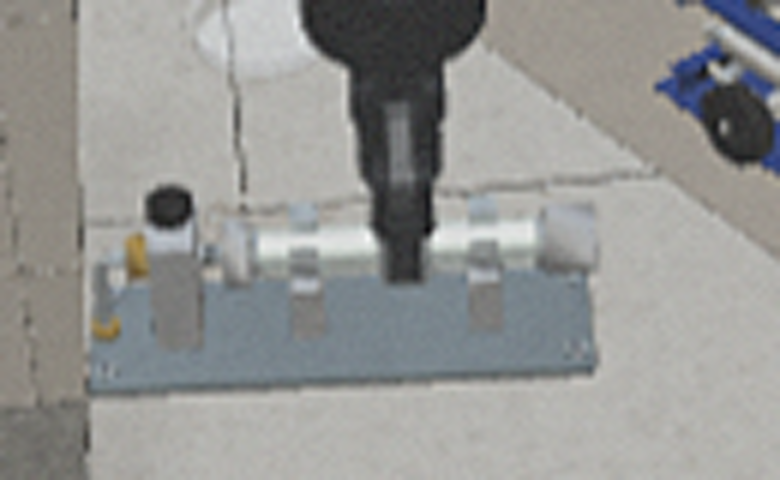

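>>> apply_moves(dp=[[-0.001, 0, 0], [-0.001, 0.0001, 0], [-0.001, 0, 0], [-0.001, 0.0001, 0], [0, 0, 0]], dr=[[0, 0, 0], [0, 0, 0], [0, 0, 0], [0, 0, 0], [0, 0, 0]], gripper=[10, 10, 10, 10, 10])

```text
time_s: 14.6
eef_pos: [465.1, -285.6, 41.1]
orientation: [-0.0, 0.999, -0.033, -0.0]
ft_force: [3.0, 1.0, 1.0]
opening: 0.209
```

>>> apply_moves(dp=[[-0.001, 0, 0], [-0.001, 0.0001, 0], [-0.001, 0, 0], [0, 0, 0]], dr=[[0, 0, 0], [0, 0, 0], [0, 0, 0], [0, 0, 0]], gripper=[10, 10, 10, 10])

```text
time_s: 14.93
eef_pos: [462.1, -285.4, 41.0]
orientation: [-0.0, 0.999, -0.033, -0.0]
ft_force: [3.5, 2.9, 1.3]
opening: 0.21
```

>>> apply_moves(dp=[[-0.0005, 0, 0], [-0.0005, 0, 0], [0, 0, 0]], dr=[[0, 0, 0], [0, 0, 0], [0, 0, 0]], gripper=[10, 10, 10])

```text
time_s: 15.18
eef_pos: [461.4, -285.4, 41.1]
orientation: [-0.0, 0.999, -0.033, 0.0]
ft_force: [4.2, 2.4, 0.5]
opening: 0.211
```

>>> apply_moves(dp=[[-0.0005, 0, 0], [0, 0, 0]], dr=[[0, 0, 0], [0, 0, 0]], gripper=[10, 10])

```text
time_s: 15.35
eef_pos: [460.9, -285.4, 41.1]
orientation: [-0.0, 0.999, -0.033, 0.0]
ft_force: [3.9, 2.6, 1.0]
opening: 0.213
```

>>> apply_moves(dp=[[-0.0005, 0.0002, 0], [0, 0, 0]], dr=[[0, 0, 0], [0, 0, 0]], gripper=[10, 10])

```text
time_s: 15.52
eef_pos: [460.4, -285.3, 41.1]
orientation: [-0.0, 0.999, -0.033, 0.0]
ft_force: [3.7, 3.2, 0.3]
opening: 0.21
```

>>> apply_moves(dp=[[-0.0005, 0, 0], [0, 0, 0]], dr=[[0, 0, 0], [0, 0, 0]], gripper=[10, 10])

```text
time_s: 15.68
eef_pos: [459.9, -285.3, 41.1]
orientation: [-0.0, 0.999, -0.033, 0.0]
ft_force: [4.3, 3.3, 2.1]
opening: 0.214
```

>>> apply_moves(dp=[[-0.0005, 0, 0], [0, 0, 0]], dr=[[0, 0, 0], [0, 0, 0]], gripper=[10, 10])

```text
time_s: 15.85
eef_pos: [459.4, -285.2, 41.1]
orientation: [-0.0, 0.999, -0.033, 0.0]
ft_force: [4.2, 3.5, 2.0]
opening: 0.21
```

>>> apply_moves(dp=[[-0.0005, 0, 0], [0, 0, 0]], dr=[[0, 0, 0], [0, 0, 0]], gripper=[10, 10])

```text
time_s: 16.02
eef_pos: [458.9, -285.2, 41.1]
orientation: [-0.0, 0.999, -0.033, 0.0]
ft_force: [5.3, 3.5, 1.1]
opening: 0.215
```

>>> apply_moves(dp=[[-0.0005, 0.0003, 0], [0, 0, 0]], dr=[[0, 0, 0], [0, 0, 0]], gripper=[10, 10])

```text
time_s: 16.18
eef_pos: [458.5, -285.1, 41.1]
orientation: [0.0, 0.999, -0.033, 0.0]
ft_force: [4.5, 3.1, 1.1]
opening: 0.21
```

>>> apply_moves(dp=[[-0.0005, 0, 0], [0, 0, 0]], dr=[[0, 0, 0], [0, 0, 0]], gripper=[10, 10])

```text
time_s: 16.35
eef_pos: [458.5, -285.2, 41.1]
orientation: [-0.0, 0.999, -0.033, 0.001]
ft_force: [8.5, 1.9, -1.7]
opening: 0.21
```

>>> apply_moves(dp=[[-0.0005, 0, 0], [0, 0, 0]], dr=[[0, 0, 0], [0, 0, 0]], gripper=[10, 10])

```text
time_s: 16.52
eef_pos: [458.5, -285.2, 41.1]
orientation: [-0.0, 0.999, -0.033, 0.001]
ft_force: [10.8, 2.9, -1.9]
opening: 0.212
```

```bash
python3 - <<'E'
from h import *
im,d=cams.get_image('side'); cv2.imwrite('pics/side8.png',im[:,:,::-1])
cv2.imwrite('pics/side8c.png',cv2.resize(im[210:290,200:330,::-1],None,fx=6,fy=6,interpolation=cv2.INTER_CUBIC))
o=bot.observe(); print(o['eef_pos'],o['ft_force'],o['moment'])
E
```

```text
[ 458.47456075 -285.18224999   41.14852981] [10.63458754  2.43617534 -2.44422489] [ 0.46466104 -2.22164456 -0.09130771]
```

View pics/side8c.png

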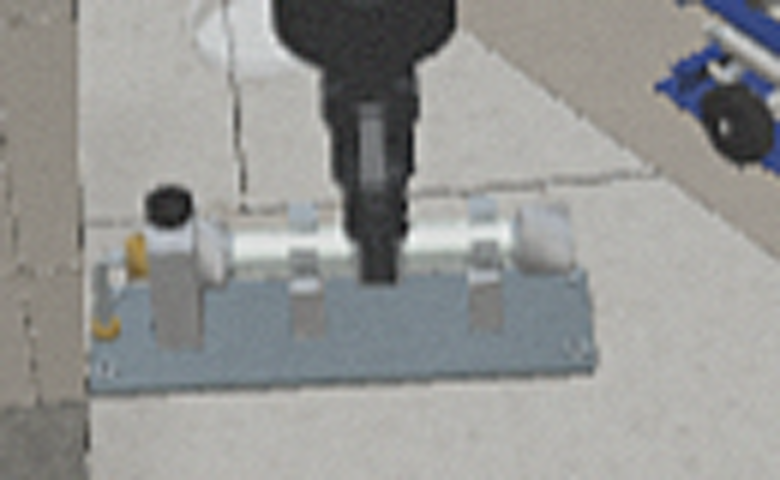

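>>> apply_moves(dp=[[-0.0004, 0, 0], [-0.0004, 0, 0], [0, 0, 0]], dr=[[0, 0, 0], [0, 0, 0], [0, 0, 0]], gripper=[10, 10, 10])

```text
time_s: 16.82
eef_pos: [458.4, -285.2, 41.2]
orientation: [-0.0, 0.999, -0.033, 0.002]
ft_force: [15.0, 2.5, -4.8]
opening: 0.212
```

>>> apply_moves(dp=[[-0.0003, 0, -0.0003], [-0.0003, 0, 0], [0, 0, 0]], dr=[[0, 0, 0], [0, 0, 0], [0, 0, 0]], gripper=[10, 10, 10])

```text
time_s: 17.07
eef_pos: [458.4, -285.2, 41.2]
orientation: [-0.0, 0.999, -0.033, 0.003]
ft_force: [17.7, 2.1, -5.2]
opening: 0.212
```

```bash
python3 - <<'E'
from h import *
o=bot.observe(); print(o['eef_pos'],o['ft_force'],o['moment'])
E
```

```text
[ 458.42724534 -285.20335243   41.19542113] [17.73832856  2.11429192 -5.20248611] [ 0.69189446 -3.65088714 -0.09874413]
```

>>> apply_moves(dp=[[-0.0003, 0, 0], [0, 0, 0], [0, 0, 0]], dr=[[0, 0, 0], [0, 0, 0], [0, 0, 0]], gripper=[10, 10, 10])

```text
time_s: 17.32
eef_pos: [458.4, -285.2, 41.2]
orientation: [-0.0, 0.999, -0.033, 0.003]
ft_force: [19.7, 2.4, -6.3]
opening: 0.213
```

>>> apply_moves(dp=[[0, 0, 0], [0, 0, 0], [0, 0, 0], [0, 0, 0]], dr=[[0, 0, 0], [0, 0, 0], [0, 0, 0], [0, 0, 0]], gripper=[10, 10, 10, 10])

```text
time_s: 17.65
eef_pos: [458.4, -285.2, 41.2]
orientation: [-0.0, 0.999, -0.033, 0.003]
ft_force: [19.5, 3.1, -5.4]
opening: 0.21
```

>>> apply_moves(dp=[[0, 0, 0], [0, 0, 0], [0, 0, 0]], dr=[[0, 0, 0], [0, 0, 0], [0, 0, 0]], gripper=[10, 10, 10])

```text
time_s: 17.9
eef_pos: [458.4, -285.2, 41.2]
orientation: [-0.0, 0.999, -0.033, 0.003]
ft_force: [20.0, 2.3, -6.1]
opening: 0.212
```

>>> apply_moves(dp=[[0.0002, -0.0002, -0.0003], [0, 0, -0.0002], [0, 0, 0]], dr=[[0, 0, 0], [0, 0, 0], [0, 0, 0]], gripper=[10, 10, 10])

```text
time_s: 18.15
eef_pos: [458.4, -285.3, 41.1]
orientation: [-0.0, 0.999, -0.033, 0.003]
ft_force: [16.8, 5.1, -0.5]
opening: 0.213
```

>>> apply_moves(dp=[[-0.0003, 0.0003, 0], [0, 0, 0], [0, 0, 0]], dr=[[0, 0, 0], [0, 0, 0], [0, 0, 0]], gripper=[10, 10, 10])

```text
time_s: 18.4
eef_pos: [458.4, -285.2, 41.2]
orientation: [0.0, 0.999, -0.033, 0.003]
ft_force: [17.9, 3.5, -2.3]
opening: 0.214
```

>>> apply_moves(dp=[[0, 0, 0], [0, 0, 0], [0, 0, 0], [0, 0, 0], [0, 0, 0], [0, 0, 0], [0, 0, 0]], dr=[[0, 0, 0], [0, 0, 0], [0, 0, 0], [0, 0, 0], [0, 0, 0], [0, 0, 0], [0, 0, 0]], gripper=[10, 10, 10, 10, 10, 10, 10])

```text
time_s: 18.98
eef_pos: [458.4, -285.2, 41.1]
orientation: [0.0, 0.999, -0.033, 0.003]
ft_force: [18.3, 3.6, -1.4]
opening: 0.212
```

>>> apply_moves(dp=[[0.0005, 0, 0], [0.0005, 0, 0], [0.0005, 0, 0], [0.0004, 0, 0], [0, 0, 0]], dr=[[0, 0, 0], [0, 0, 0], [0, 0, 0], [0, 0, 0], [0, 0, 0]], gripper=[10, 10, 10, 10, 10])

```text
time_s: 19.4
eef_pos: [458.5, -285.2, 41.0]
orientation: [0.0, 0.999, -0.033, 0.001]
ft_force: [7.4, 3.2, 3.9]
opening: 0.211
```

>>> apply_moves(dp=[[0.0004, 0.0003, 0.0003], [0.0003, 0, 0.0003], [0, 0, 0]], dr=[[0, 0, 0], [0, 0, 0], [0, 0, 0]], gripper=[10, 10, 10])

```text
time_s: 19.65
eef_pos: [458.5, -285.2, 41.1]
orientation: [0.0, 0.999, -0.033, 0.0]
ft_force: [6.0, 0.9, 0.6]
opening: 0.214
```

>>> apply_moves(dp=[[0, 0, 0], [0, 0, 0], [0, 0, 0], [0, 0, 0], [0, 0, 0], [0, 0, 0], [0, 0, 0], [0, 0, 0]], dr=[[0, 0, 0], [0, 0, 0], [0, 0, 0], [0, 0, 0], [0, 0, 0], [0, 0, 0], [0, 0, 0], [0, 0, 0]], gripper=[30, 40, 60, 70, 70, 70, 70, 70])

```text
time_s: 20.32
eef_pos: [458.1, -284.8, 40.9]
orientation: [0.0, 0.999, -0.033, -0.0]
ft_force: [0.1, 1.0, 0.3]
opening: 0.701
```

Released cleanly; rise straight up.

>>> apply_moves(dp=[[0, 0, 0.005], [0, 0, 0.01], [0, 0, 0.02], [0, 0, 0.025], [0, 0, 0.025], [0, 0, 0.025], [0, 0, 0.025], [0, 0, 0.015], [0, 0, 0.005], [0, 0, 0], [0, 0, 0]], dr=[[0, 0, 0], [0, 0, 0], [0, 0, 0], [0, 0, 0], [0, 0, 0], [0, 0, 0], [0, 0, 0], [0, 0, 0], [0, 0, 0], [0, 0, 0], [0, 0, 0]], gripper=[70, 70, 70, 70, 70, 70, 70, 70, 70, 70, 70])

```text
time_s: 21.23
eef_pos: [458.0, -284.7, 195.5]
orientation: [-0.0, 0.999, -0.033, -0.0]
ft_force: [-0.1, -0.3, -0.4]
opening: 0.7
```

```bash
python3 - <<'E'
from fit import *
im,d=cams.get_image('side'); cv2.imwrite('pics/side9.png',im[:,:,::-1])
cv2.imwrite('pics/side9c.png',cv2.resize(im[180:290,200:330,::-1],None,fx=5,fy=5,interpolation=cv2.INTER_CUBIC))
o=bot.observe(); print(o['eef_pos'],o['ft_force'])
for c in cams.cut_out('side','filter')[:2]: print(c['score'],c['location'],c['pixels'].sum(),np.median(pts('side',c['pixels'],d),0))
E
```

```text
[ 457.72647809 -284.42272062  194.76681561] [ 0.07079731  0.54749609 -0.38363029]
0.75 [247.7, 262.3] 482 [ 459.97481236 -292.75910026   56.45387737]
```

View pics/side9c.png

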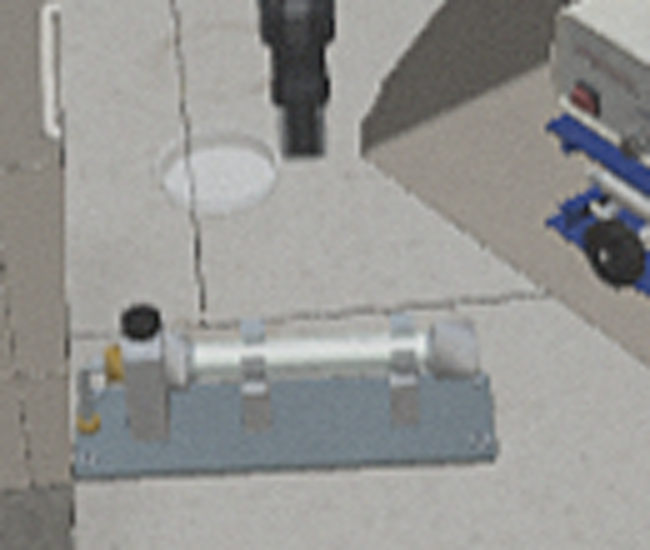

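View pics/side9.png

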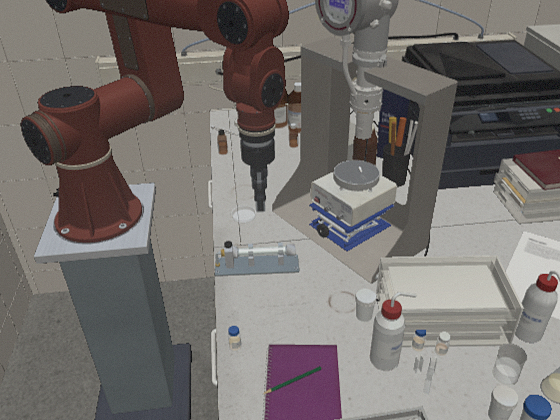

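The picture shows the filter lying level in both clips (crop pixels 255 and 403). Its front cap sits against the port face (about 168 to 190), the hand is clear, and the bystanders are where they were.

```bash
python3 -c "
from plant import order
print(order.sign_off())"
```

```text
the job is handed in; nothing more can be done
None
```

The filter is fitted, let go of and handed in, after about 21 s of the 54 s allowed.

**What I did**
- I gripped the barrel at its middle with 50 N, lifted it, passed in front of the stand and turned it about 190° so the nose faced the port.
- I pressed it into both clips at about holder x = -10 mm, estimated from the camera. Press force peaked at about 5 N on the wrist, with roughly 1.4 N of filter weight taking away from that reading. It then fell to a pull of about -3.8 N (the snap), and rose again on the cradle.
- I took off the load and slid the filter home at 3–5 N. The end stop came at TCP x = 458.5 mm, against 458.7 mm predicted.
- I leaned on the port twice: about 19.5–20 N wrist force for about 0.6 s, then about 18 N for about 0.6 s with the vertical load mostly off. I then backed off to 6 N, opened the fingers and rose clear.

**Last checks**
- The side picture shows the filter level in both clips and the front cap on the port face, with nothing else moved. The hand was clear, with no force on it.
- The robot arm hid the holder from the top camera, and I took no top view after the arm rose, so the fit was confirmed from the side only.
- Part of the measured push went into clip friction, so the force on the port itself was a few newtons below the wrist reading. The highest wrist reading was 20.0 N.
- Before the press-in, the filter finder found nothing in one picture, so I judged the filter's position in that picture by eye. The two cameras also disagreed by 2 to 4 mm along x, which I corrected using the robot's own position.

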